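Shut the component case

ROBOT

A 6-joint arm with a two-finger parallel gripper is mounted at the origin on the work surface. World frame = base frame: x ahead of the robot, y to its left, z up, the work surface at z = 0. Lengths are in m, angles in rad, forces in N, time in s.
With the tool pointing down it reaches from about 0.25 to 0.775 m from the base axis. Payload 4 kg.
Tool frame: the origin (TCP) lies at the centre of the arm's flange, where the gripper is bolted on; the fingertips stand ahead of it and the grasp point (between the pads) lies 180 mm ahead of it (robot.tcp_to_tips is the z of the fingertips in the tool frame, in m); z points along the fingers, y is the direction in which the jaws open and shut (so a half turn about z gives the same grasp; the last joint's range is limited). The gripper opens to 94 mm and grips with 3 to 60 N. Pads are 16 mm wide; open, the fingers measure 119 mm over their backs; the gripper's body (75 mm by 177 mm) begins 78 mm behind the grasp point.
Start: joints at [-1.449, 0.087, 1.371, -0, 1.684, -0.103], TCP at [0.123, -0.536, 0.405] pointing down, gripper open.
Joint ranges: [-3.1, 3.1], [-0.76, 2.03], [0.27, 2.55], [-1.08, 4.22], [0.17, 2.65], [-2.57, 2.57]. Speed limits (rad/s): [2.79, 2.79, 3.14, 3.14, 3.14, 3.14].

INTERFACE

Orientations are given as [roll, pitch, yaw] about the fixed x, y, z axes, in that order (R = Rz(yaw) Ry(pitch) Rx(roll)).
In Python, from bench import robot gives the robot as it stands.
- The arm moves only by the tool move_arm, never from a script. Its argument "increments" is a list that holds one entry, the list of rows, each a list of 7 numbers: the opening, from 0 (shut) to 1 (fully open), then the shift along the tool's x, y, z as a fraction of full scale, then the turn, a rotation vector about the tool's x, y, z as a fraction of full scale. In form: [[[jaw, dx, dy, dz, rx, ry, rz], ...]]. A call has 1 to 8 rows; each row is the pose to reach, as a shift and turn from the pose commanded when the call began, along the tool's axes at that moment; what a row does not reach only later rows make up. Full scale, the value 1, is 0.1 m for a shift and pi/2 rad for a turn. A row lasts 1/12 s, in which the tool goes at most 41.7 mm and 7.16 degrees, less where a joint would pass 70% of its speed; a pose out of reach is approached as far as the arm can. A call with a number of a shift or a turn outside -1 to 1 is refused whole. A call with a gripper value outside its range is refused whole. The fingers move at their own pace and stop on an object; the grip force is fixed at half the most. Time passes only in rows, so rows that repeat a pose let the fingers close. It gives the time, the measured TCP pose, the force and the opening at its end, in the units of the state.
- robot.get_obs(): the state, without advancing time (a new reading comes with each control period).
- robot.snapshot(name): name is "side" or "top" or "wrist"; returns (picture, depth): 400x640x3 uint8, red, green, blue; 400x640 float32, m along the optical axis (not along the pixel's ray), 0 where there is no reading.
- robot.camera_params(name): a dict with "mtx" (3x3 intrinsics, pixels), "R" (3x3) and "t" (3): a world point X has camera coordinates R X + t. Camera axes: x right, y down, z forward; pixel columns grow to the right and rows downward; lengths in m; the calibration is good to about 2 mm. The wrist camera is an equidistant fisheye: a pixel r from the principal point sees the ray r / f radians off the axis. A picture is of the moment at which its call begins: read the wrist's pose just before it. camera_params takes no time and is no camera call; for the wrist camera it gives the pose at the moment of the call.
- robot.close_job(): hands the job in, once; it reports no verdict.
The state is a dict: "time": time; "joint_positions": joint angles; "qvel": joint speeds; "joint_torque": joint torques, N m; "tool_pos": TCP position; "ee_rot": TCP orientation; "wrist_force": force on the tool from outside, world axes, zero at the start; "wrist_torque": the same for the moment, N m; "width": finger opening in m.
Only numpy, scipy, OpenCV 4.12 (cv2) and the standard library are available. Lean on these libraries where they do the work, as an engineer would, in place of code of your own. Each camera call takes 0.05 s, during which the arm holds its last target.

TASK

Put the component case away ready for the shelf: with the fingertips, first push the upright metal flap down flat over the foam with the transistors, and only then push the standing lid over and press it fully shut. Only push these two parts; do not lift the case or shove it across the bench, and leave the tumbler, spool and screwdriver where they are.

Things in the scene. Friction and masses are not known exactly. Their poses are not given: they have to be found in the camera images.
- case: Open grey plastic case, 220 (its x) x 200 (its y) x 70 mm high, walls 5 mm, about 2.2 kg, loose on the bench. Origin: centre of its underside; z up. Front = -y side, by the flap's hinge; back = +y side, where the lid is hinged. In the front is pink foam with transistors (tops 41 mm up), then a partition (60 mm high) and four bins along the back.
- flap (a joint): Angle of the bare metal flap: 0 = flat over the foam (its top 50 mm above the bench, 20 mm below the rim), 1.57 = upright, larger = leaning out over the front wall. Starts at 1.4 to 1.72. Plate 196 mm along the case's x, 95 mm from hinge to free edge, 5 mm thick. Folds towards the case's +y. Hinge friction 0.09 N m: it stays where it is left; no latch.
- flap_hinge (a point): Middle of the flap's hinge line, which runs along the case's x, 45 mm above the bench and 84 mm in front of the case's centre (case frame: 0, -84, 45 mm). On the plate's lower/inner face.
- flap_edge (a point): Middle of the flap's free edge, on the plate's outer face (the face that is on top when the flap lies flat, and looks to the front when it stands): 95 mm from the hinge line, 5 mm off it.
- lid (a joint): Angle of the grey lid: 0 = shut on the rim, 1.57 = upright, larger = leaning back (stop 1.98). Starts at 1.62 to 1.95. Flat panel 220 mm along the case's x, 200 mm from hinge to free edge, 8 mm thick, plus a tab 50 mm wide, 12 mm long at the middle of that edge. Stiff hinge (0.42 N m): it stays where it is left and must be pushed all the way; no latch.
- lid_hinge (a point): Middle of the lid's hinge line, which runs along the case's x at the top of the back wall (case frame: 0, 100, 70.5 mm), on the lid's inner/lower face.
- lid_edge (a point): Middle of the lid's free edge (without the tab), on its outer face (the top face when shut, the back-looking face when it stands open): 200 mm from the hinge line, 8 mm off it. When shut it lies above the front wall, 78.5 mm above the bench.
- tumbler: Bystander: white open tumbler, 72 mm wide, 105 mm high, origin at the centre of its foot. It and the spool stand near the case's +x end, about 160 to 235 mm from its centre: one before the front corner, one beyond the end wall (which is where varies).
- spool: Bystander: bare metal spool of solder standing on its flange, 60 mm wide, 50 mm high, origin at the centre of its foot.
- driver: Bystander: screwdriver with black handle lying on the bench in front of the case, about 210 mm from its centre; origin under its middle, x along the shaft.

How it is judged:
By the outcome, as a careful person would: the job done as asked, in the order asked, and still so for the second after the job is handed in, with the robot touching nothing.
It also fails if it takes over 64 s, if anything falls off the work surface, if the arm or the gripper's body presses on something with over 40 N, if the wrist force passes 120 N, or if a joint passes its speed limit or range.

## Working session

There is one attempt and no reset: what is moved stays moved. The work goes in short steps, Python scripts to look and compute and a tool call to move; the robot and the scene stay as the last step left them, time stands still between calls to the robot, and variables do not carry over. Pictures are saved under pics/ and viewed, and the job is handed in when it is done.

Besides the shell and the picture viewer there is one more tool, called after ">>>" as a command line: name --argument value ..., lists and objects as JSON in quotes. move_arm: Moves the arm, as the interface text tells. Its arguments: {"type":"object","properties":{"increments":{"type":"array","items":{"type":"array","items":{"type":"array","items":{"type":"number","minimum":-1,"maximum":1}}}}},"required":["increments"]}

```bash
mkdir -p pics; ls
python3 - <<'E'
from bench import robot
import cv2,numpy as np
print(robot.get_obs(), robot.tcp_to_tips)
for n in ["side","top","wrist"]:
    p=robot.camera_params(n); print(n,np.round(p["mtx"],1).tolist(),np.round(p["R"],4).tolist(),np.round(p["t"],4).tolist())
    im,d=robot.snapshot(n)
    cv2.imwrite(f"pics/{n}0.png",im[:,:,::-1]); np.savez(f"{n}0.npz",im=im,d=d,**p)
E
```

```text
pics
{'time': 0.0, 'joint_positions': array([-1.44912369e+00,  8.79215448e-02,  1.37220852e+00, -1.08223473e-05,
        1.68359190e+00, -1.03100449e-01]), 'qvel': array([-0.00112631,  0.00142094,  0.00047357,  0.00080143, -0.00043265,
        0.00093515]), 'joint_torque': array([-1.39872256e-03, -3.40186143e+01, -3.02427685e+01,  7.17724487e-02,
        3.32691742e-02, -1.85771105e-04]), 'tool_pos': array([ 0.12256683, -0.53605421,  0.40354521]), 'ee_rot': array([-3.13947354e+00, -2.08445091e-04,  2.24771658e-01]), 'wrist_force': array([-0.31747352, -0.34223856, -0.756693  ]), 'wrist_torque': array([ 1.91019062e-02,  2.56488044e-02, -8.76760053e-05]), 'width': 0.09357347180274196} 0.1992
side [[452.3, 0.0, 328.2], [0.0, 452.3, 206.8], [0.0, 0.0, 1.0]] [[-0.9288, -0.37, -0.0185], [-0.2348, 0.6266, -0.7431], [0.2866, -0.6859, -0.6689]] [0.5166, 0.2572, 0.5685]
top [[452.9, 0.0, 316.4], [0.0, 452.9, 194.9], [0.0, 0.0, 1.0]] [[0.076, -0.9971, 0.0013], [-0.9766, -0.0747, -0.2018], [0.2013, 0.0141, -0.9794]] [-0.1153, 0.5957, 0.873]
wrist [[309.7, 0.0, 324.1], [0.0, 309.7, 203.1], [0.0, 0.0, 1.0]] [[0.2233, -0.9747, -0.004], [-0.9478, -0.2181, 0.2326], [-0.2276, -0.0482, -0.9726]] [-0.5474, -0.0243, 0.3907]
```

View pics/side0.png

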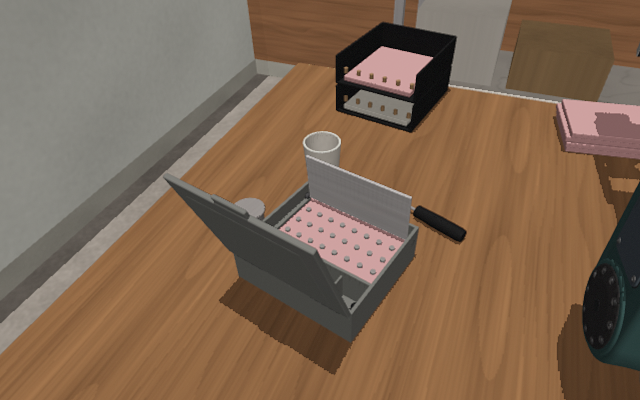

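View pics/top0.png

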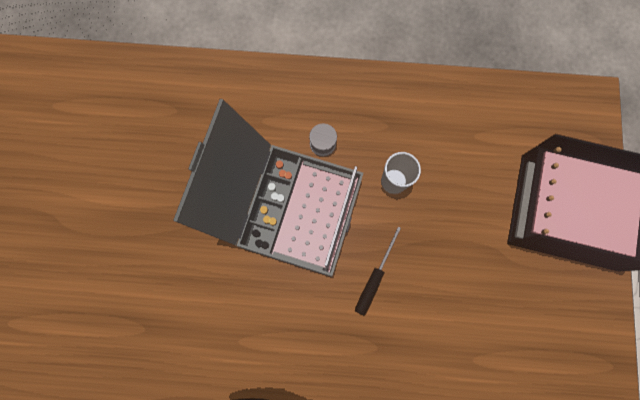

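View pics/wrist0.png

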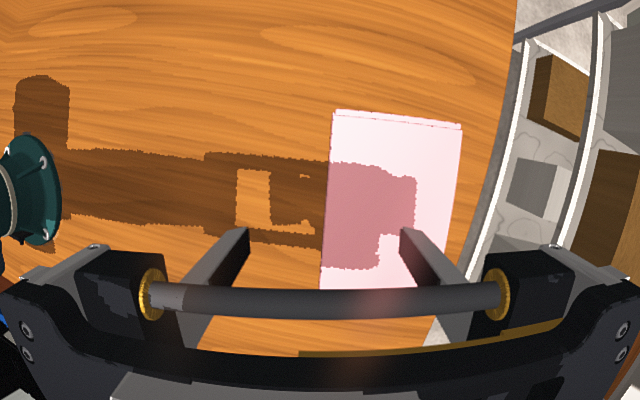

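The case sits at about (300,200) in the top view. Its +x end points up (spool at 323,140; tumbler at 400,175), its back points left, and the driver is at (378,270). Next I'll measure from depth.

```bash
cat > h.py <<'E'
import numpy as np,cv2
def cloud(d,p):
    v,u=np.mgrid[0:400,0:640]; m=p["mtx"]
    c=np.stack([(u-m[0,2])/m[0,0]*d,(v-m[1,2])/m[1,1]*d,d],-1)
    return (c-p["t"])@p["R"]   # R^T(c-t)
E
python3 - <<'E'
from h import *
for n in ["top","side"]:
    f=np.load(n+"0.npz"); P=cloud(f["d"],f); ok=f["d"]>0; im=f["im"].astype(int)
    box=ok&(P[...,0]>.3)&(P[...,0]<.8)&(P[...,1]>-.35)&(P[...,1]<.45)
    b=box&(abs(P[...,2])<.02); print(n,"bench z",np.median(P[b][:,2]),P[b][:,2].std())
    hsv=cv2.cvtColor(f["im"],cv2.COLOR_RGB2HSV)
    pink=box&(hsv[...,2]>150)&(hsv[...,1]>30)&(hsv[...,1]<110)&((hsv[...,0]>165)|(hsv[...,0]<6))
    print("pink",pink.sum(),P[pink].mean(0))
    k=cv2.morphologyEx(pink.astype(np.uint8),cv2.MORPH_CLOSE,np.ones((9,9)))
    k=cv2.morphologyEx(k,cv2.MORPH_OPEN,np.ones((5,5)))
    Q=P[(k>0)&box&(abs(P[...,2]-.036)<.015)][:,:2].astype(np.float32); r=cv2.minAreaRect(Q*1000); print(r)
    rim=box&(abs(P[...,2]-.07)<.005)&(hsv[...,1]<60)
    Q=P[rim][:,:2].astype(np.float32); print("rim",len(Q),cv2.minAreaRect(Q*1000))
    o=f["im"].copy(); o[rim]=[255,0,0]; o[(k>0)]=[0,255,0]; cv2.imwrite(f"pics/m{n}.png",o[:,:,::-1])
E
```

```text
top bench z 0.0003153059700014185 0.002780642153589171
pink 4495 [ 0.5639594  -0.06366622  0.03722798]
((563.5601196289062, -69.84813690185547), (124.07386779785156, 202.1081085205078), 76.92523193359375)
rim 1258 ((585.9212036132812, -92.90560913085938), (304.5016784667969, 271.70458984375), 76.86817169189453)
side bench z 0.0004148383825859212 0.002374002925724006
pink 4328 [ 0.55764599 -0.06883604  0.03930012]
((566.3641357421875, -75.88243103027344), (111.1025619506836, 191.33567810058594), 76.8480224609375)
rim 1401 ((586.8716430664062, -89.96849060058594), (314.1366271972656, 272.5369567871094), 76.98065948486328)
```

```bash
python3 -c "
import cv2
a=cv2.imread('pics/mtop.png')[80:300,150:430];b=cv2.imread('pics/mside.png')[120:380,150:480]
cv2.imwrite('pics/mm.png',cv2.resize(a,None,fx=2.7,fy=2.7,interpolation=0))
cv2.imwrite('pics/mm2.png',cv2.resize(b,None,fx=2,fy=2,interpolation=0))"
```

```text
(no output)
```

View pics/mm.png

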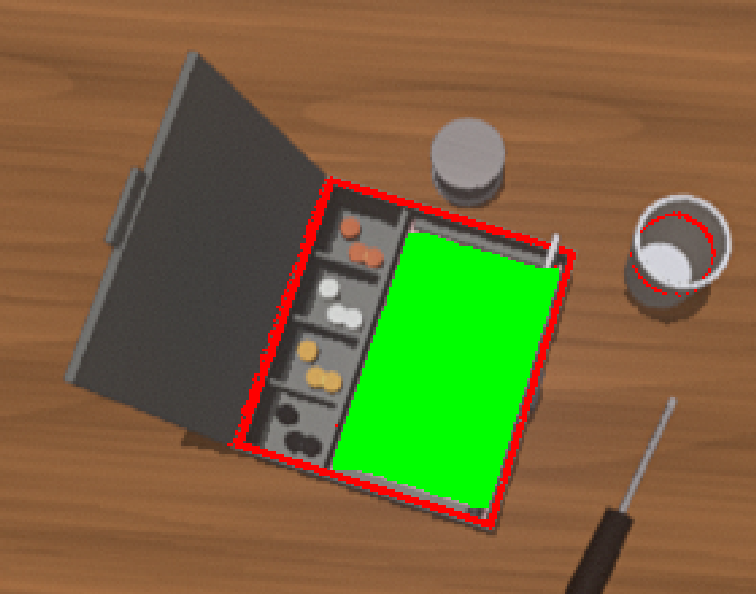

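View pics/mm2.png

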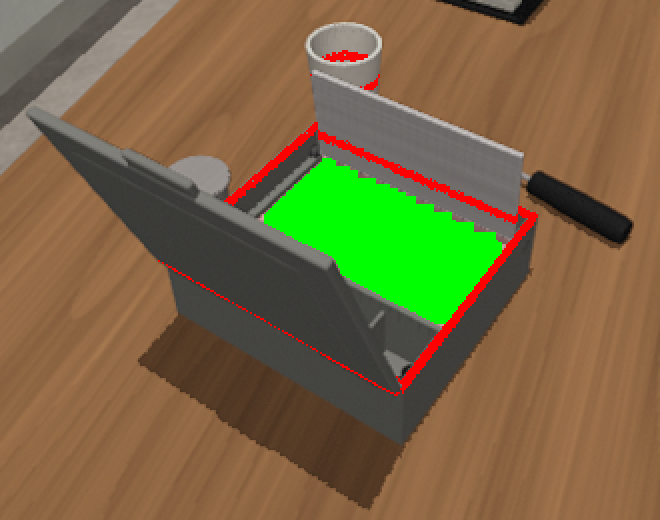

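The rim outlines clearly in red, apart from specks on the tumbler. I'll keep the largest connected component, then work out the poses and joint angles.

```bash
cat >> h.py <<'E'
def casepose(f,zr=.07):
    P=cloud(f["d"],f); hsv=cv2.cvtColor(f["im"],cv2.COLOR_RGB2HSV)
    rim=(f["d"]>0)&(abs(P[...,2]-zr)<.005)&(hsv[...,1]<60)&(P[...,0]>.3)&(P[...,0]<.8)&(abs(P[...,1])<.4)
    n,l,s,_=cv2.connectedComponentsWithStats(rim.astype(np.uint8)); j=1+np.argmax(s[1:,4]); Q=(P[l==j][:,:2]*1000).astype(np.float32)
    return P,cv2.minAreaRect(Q)
def tocase(P,c,yaw):
    d=P-np.array([c[0],c[1],0]); R=np.array([[np.cos(yaw),-np.sin(yaw),0],[np.sin(yaw),np.cos(yaw),0],[0,0,1]]); return d@R
E
python3 - <<'E'
from h import *
for n in ["top","side"]:
    f=np.load(n+"0.npz"); P,r=casepose(f); print(n,r,np.round(cv2.boxPoints(r)).tolist())
    yaw=-(90-76.9)*np.pi/180
    c=np.array(r[0])/1000
    C=tocase(P,c,yaw)
    fl=(f["d"]>0)&(abs(C[...,0])<.09)&(abs(C[...,1]+.085)<.03)&(C[...,2]>.08)&(C[...,2]<.15)
    q=C[fl]; 
    if len(q)>10:
        print("flap",len(q),q[:,2].max(),[ (round(z,3),np.median(q[abs(q[:,2]-z)<.004][:,1]).round(4)) for z in (.085,.1,.12,.135)])
    ld=(f["d"]>0)&(abs(C[...,0])<.1)&(C[...,1]>.08)&(C[...,1]<.3)&(C[...,2]>.08)&(C[...,2]<.28)
    q=C[ld]; print("lid",len(q),q[:,2].max(),[ (round(z,3),np.median(q[abs(q[:,2]-z)<.004][:,1]).round(4)) for z in (.09,.12,.16,.2,.24)])
    # bystanders
    for nm,z in (("tum",.105),("spool",.05)):
        m=(f["d"]>0)&(abs(P[...,2]-z)<.006)&(C[...,0]>.06)&(C[...,0]<.3)&(C[...,1]>-.25)&(C[...,1]<.25)&((abs(C[...,0])>.13)|(abs(C[...,1])>.12))
        q=C[m]
        if len(q)>5: print(nm,len(q),q.min(0).round(3),q.max(0).round(3),np.median(q,0).round(3))
E
```

```text
top ((571.9188232421875, -38.3804931640625), (203.72430419921875, 220.42576599121094), 76.62301635742188) [[441.0, -112.0], [656.0, -163.0], [703.0, 35.0], [488.0, 86.0]]
flap 384 0.1458286136066834 [(0.085, np.float64(-0.0884)), (0.1, np.float64(-0.0875)), (0.12, np.float64(-0.0865)), (0.135, np.float64(-0.0848))]
lid 7069 0.2721527103096542 [(0.09, np.float64(0.1052)), (0.12, np.float64(0.1159)), (0.16, np.float64(0.1302)), (0.2, np.float64(0.1445)), (0.24, np.float64(0.1587))]
tum 265 [ 0.095 -0.209  0.099] [ 0.166 -0.137  0.108] [ 0.133 -0.175  0.104]
spool 681 [ 0.099 -0.202  0.044] [0.196 0.031 0.056] [ 0.162 -0.001  0.05 ]
side ((572.5095825195312, -37.030616760253906), (202.18072509765625, 220.7153778076172), 76.93324279785156) [[442.0, -111.0], [657.0, -160.0], [703.0, 36.0], [488.0, 86.0]]
flap 2782 0.1425851769595542 [(0.085, np.float64(-0.0836)), (0.1, np.float64(-0.0829)), (0.12, np.float64(-0.0818)), (0.135, np.float64(-0.081))]
lid 6015 0.2714462457046166 [(0.09, np.float64(0.1137)), (0.12, np.float64(0.1248)), (0.16, np.float64(0.1389)), (0.2, np.float64(0.1533)), (0.24, np.float64(0.1668))]
tum 330 [ 0.061 -0.209  0.099] [0.167 0.122 0.111] [ 0.128 -0.169  0.104]
spool 386 [ 0.101 -0.183  0.046] [0.196 0.014 0.055] [ 0.164 -0.004  0.05 ]
```

```bash
cat > st.py <<'E'
from bench import robot
from h import *
from scipy.spatial.transform import Rotation as Ro
o=robot.get_obs(); R=Ro.from_euler('xyz',o["ee_rot"]); c=[.572,-.038]; yaw=-.230
tip=o["tool_pos"]+R.apply([0,0,robot.tcp_to_tips])
Rt=np.array([[0,1,0],[1,0,0],[0,0,-1]]).T # tool x=case y, y=case x
W=Ro.from_euler('z',yaw)*Ro.from_matrix(Rt)
print("t %.2f"%o["time"],"tip case mm",np.round(tocase(tip,c,yaw)*1000,1),"rot err(tool)",np.round((R.inv()*W).as_rotvec()/(np.pi/2),3),"F",o["wrist_force"].round(1),"w",o["width"].round(3),"q",o["joint_positions"].round(2))
E
python3 st.py
```

```text
Traceback (most recent call last):
  File "st.py", line 8, in <module>
    print("t %.2f"%o["time"],"tip case mm",np.round(tocase(tip,c,yaw)*1000,1),"rot err(tool)",np.round((R.inv()*W).as_rotvec()/(np.pi/2),3),"F",o["wrist_force"].round(1),"w",o["width"].round(3),"q",o["joint_positions"].round(2))
                                                                                                                                                                              ^^^^^^^^^^^^^^^^
AttributeError: 'float' object has no attribute 'round'
```

>>> move_arm --increments '[[[0,1,-1,0,0,0,-0.71],[0,1,-1,0,0,0,-0.71],[0,1,-1,0,0,0,-0.71],[0,1,-1,0,0,0,-0.71],[0,1,-1,0,0,0,-0.71],[0,1,-1,0,0,0,-0.71],[0,1,-1,0,0,0,-0.71],[0,1,-1,0,0,0,-0.71]]]'

```text
time: 0.82
tool_pos: [0.198, -0.416, 0.4044]
ee_rot: [-3.141, -0.0, 1.232]
wrist_force: [-0.6, -0.5, 0.8]
width: 0.0442
```

```bash
python3 st.py
```

```text
Traceback (most recent call last):
  File "st.py", line 8, in <module>
    print("t %.2f"%o["time"],"tip case mm",np.round(tocase(tip,c,yaw)*1000,1),"rot err(tool)",np.round((R.inv()*W).as_rotvec()/(np.pi/2),3),"F",o["wrist_force"].round(1),"w",o["width"].round(3),"q",o["joint_positions"].round(2))
                                                                                                                                                                              ^^^^^^^^^^^^^^^^
AttributeError: 'float' object has no attribute 'round'
```

```bash
sed -i 's/o\["width"\].round(3)/round(o["width"],3)/' st.py; python3 st.py
```

```text
t 0.82 tip case mm [-278.1 -453.3  205.2] rot err(tool) [-0.   -0.   -0.07] F [-0.6 -0.5  0.8] w 0.044 q [-1.25 -0.11  1.57 -0.    1.69 -0.91]
```

>>> move_arm --increments '[[[0,1,1,0,0,0,-0.07],[0,1,1,0,0,0,-0.07],[0,1,1,0,0,0,-0.07],[0,1,1,0,0,0,-0.07],[0,1,1,0,0,0,-0.07]]]'

```text
time: 1.23
tool_pos: [0.3283, -0.3545, 0.4042]
ee_rot: [3.141, -0.002, 1.34]
wrist_force: [-1.2, -0.3, -0.1]
width: 0.0109
```

>>> move_arm --increments '[[[0,1,1,0,0,0,0],[0,1,1,0,0,0,0],[0,1,1,0,0,0,0],[0,1,1,0,0,0,0],[0,1,1,0,0,0,0]]]'

```text
time: 1.65
tool_pos: [0.4481, -0.2811, 0.4039]
ee_rot: [-3.141, -0.001, 1.339]
wrist_force: [-0.4, 0.2, 0.5]
width: 0.0004
```

```bash
python3 st.py
```

```text
t 1.65 tip case mm [ -65.3 -264.7  204.7] rot err(tool) [-0.    -0.001 -0.001] F [-0.4  0.2  0.5] w 0.0 q [-0.67  0.04  1.42  0.    1.68 -0.44]
```

>>> move_arm --increments '[[[0,1,0.65,0.4,0,0,0],[0,1,0.65,0.4,0,0,0],[0,1,0.65,0.4,0,0,0],[0,1,0.65,0.4,0,0,0],[0,1,0.65,0.4,0,0,0]]]'

```text
time: 2.07
tool_pos: [0.5328, -0.2004, 0.3629]
ee_rot: [-3.138, 0.0, 1.336]
wrist_force: [0.4, 0.5, -0.0]
width: 0.0006
```

>>> move_arm --increments '[[[0,0.3,0,0.45,0,0,0],[0,0.3,0,0.45,0,0,0],[0,0.3,0,0.45,0,0,0]]]'

```text
time: 2.32
tool_pos: [0.5382, -0.1714, 0.3163]
ee_rot: [-3.134, -0.001, 1.334]
wrist_force: [-1.2, 0.2, -0.6]
width: 0.0007
```

```bash
python3 st.py
python3 - <<'E'
from bench import robot
import cv2
cv2.imwrite("pics/s1.png",robot.snapshot("side")[0][:,:,::-1])
E
```

```text
t 2.32 tip case mm [  -4.  -137.5  117.1] rot err(tool) [-0.005 -0.    -0.004] F [-1.2  0.2 -0.6] w 0.001 q [-0.41  0.16  1.47 -0.    1.52 -0.17]
```

View pics/s1.png

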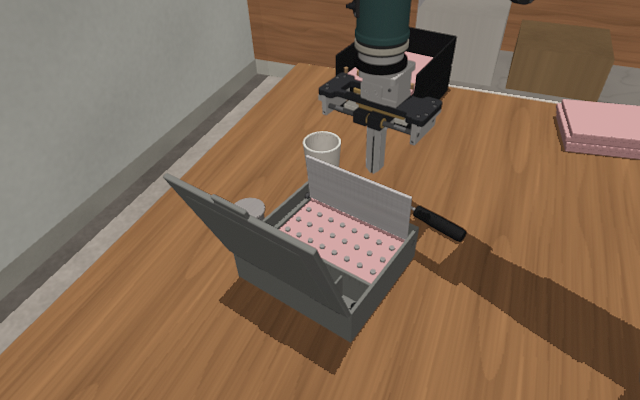

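>>> move_arm --increments '[[[0,0.2,0,0,0,0,0],[0,0.38,0,0,0,0,0],[0,0.44,0,0,0,0,0],[0,0.5,0,0,0,0,0],[0,0.58,0,0.02,0,0,0],[0,0.65,0,0.03,0,0,0],[0,0.76,0,0.07,0,0,0],[0,0.85,0,0.13,0,0,0]]]'

```text
time: 3.03
tool_pos: [0.5602, -0.0881, 0.3071]
ee_rot: [3.14, -0.0, 1.334]
wrist_force: [-0.7, -0.7, 1.7]
width: 0.0006
```

```bash
python3 st.py
python3 - <<'E'
from bench import robot
import cv2
cv2.imwrite("pics/s2.png",robot.snapshot("side")[0][:,:,::-1])
E
```

```text
t 3.03 tip case mm [  0.3 -51.5 107.9] rot err(tool) [ 0.001 -0.    -0.004] F [-0.7 -0.7  1.7] w 0.001 q [-0.26  0.16  1.48  0.    1.5  -0.02]
```

View pics/s2.png

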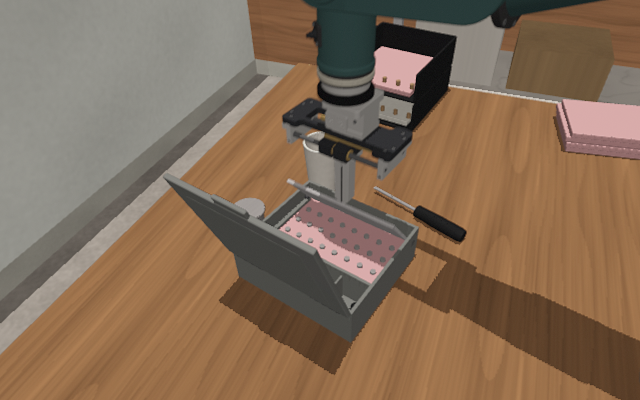

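>>> move_arm --increments '[[[0,0.09,0,0.07,0,0,0],[0,0.17,0,0.15,0,0,0],[0,0.23,0,0.25,0,0,0],[0,0.28,0,0.35,0,0,0],[0,0.31,0,0.45,0,0,0],[0,0.33,0,0.52,0,0,0],[0,0.33,0,0.56,0,0,0],[0,0.33,0,0.57,0,0,0]]]'

```text
time: 3.75
tool_pos: [0.5674, -0.0561, 0.2494]
ee_rot: [-3.14, -0.001, 1.335]
wrist_force: [-2.3, 1.7, 6.2]
width: 0.0004
```

```bash
python3 st.py
python3 - <<'E'
from bench import robot
import cv2
cv2.imwrite("pics/s3.png",robot.snapshot("side")[0][:,:,::-1])
E
```

```text
t 3.75 tip case mm [ -0.6 -18.5  50.2] rot err(tool) [-0.001 -0.001 -0.004] F [-2.3  1.7  6.2] w 0.0 q [-0.2   0.21  1.54  0.    1.39  0.04]
```

View pics/s3.png

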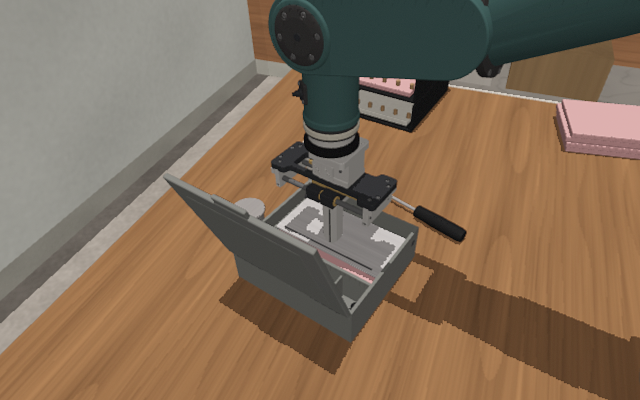

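>>> move_arm --increments '[[[0,0,0,0.01,0,0,0],[0,0,0,0.02,0,0,0],[0,0,0,0.03,0,0,0],[0,0,0,0.03,0,0,0]]]'

```text
time: 4.13
tool_pos: [0.5674, -0.0563, 0.2493]
ee_rot: [3.141, -0.001, 1.335]
wrist_force: [-5.2, 2.6, 12.6]
width: 0.0005
```

```bash
python3 st.py
```

```text
t 4.13 tip case mm [ -0.2 -18.7  50.1] rot err(tool) [ 0.    -0.001 -0.004] F [-5.2  2.6 12.6] w 0.001 q [-0.2   0.21  1.54  0.    1.39  0.04]
```

>>> move_arm --increments '[[[0,0,0,-0.1,0,0,0],[0,0,0,-0.4,0,0,0],[0,0,0,-0.8,0,0,0],[0,0,0,-1,0,0,0],[0,0,0,-1,0,0,0]]]'

```text
time: 4.55
tool_pos: [0.5687, -0.0569, 0.3535]
ee_rot: [3.129, -0.0, 1.334]
wrist_force: [0.2, 0.2, 0.2]
width: 0.0003
```

>>> move_arm --increments '[[[0,0,0,-0.4,0,0,0],[0,0,0,-0.8,0,0,0],[0,0,0,-1,0,0,0],[0,0,0,-1,0,0,0]]]'

```text
time: 4.88
tool_pos: [0.5678, -0.0567, 0.4524]
ee_rot: [3.131, -0.0, 1.334]
wrist_force: [-0.4, 0.1, 0.9]
width: 0.0004
```

>>> move_arm --increments '[[[0,0,0,-0.4,0,0,0],[0,0,0,-0.75,0,0,0],[0,0,0,-0.75,0,0,0],[0,0,0,-0.75,0,0,0]]]'

```text
time: 5.22
tool_pos: [0.5677, -0.0566, 0.5226]
ee_rot: [3.138, 0.0, 1.334]
wrist_force: [-0.0, 0.3, 0.1]
width: 0.0003
```

```bash
python3 st.py
python3 - <<'E'
from bench import robot
from h import *
for n in ("side","top"):
    f=robot.camera_params(n); im,d=robot.snapshot(n); f["im"]=im;f["d"]=d
    cv2.imwrite(f"pics/{n}4.png",im[:,:,::-1])
    P,r=casepose(f); print(n,r)
    C=tocase(P,[.572,-.038],-.23)
    for y in (-.07,-.05,-.03,-.01,0):
        m=(d>0)&(abs(C[...,0])<.08)&(abs(C[...,1]-y)<.004)&(C[...,2]<.1); print(y,m.sum(),np.median(C[m][:,2]).round(4))
E
```

```text
t 5.22 tip case mm [  0.7 -19.1 323.4] rot err(tool) [ 0.002  0.    -0.004] F [-0.   0.3  0.1] w 0.0 q [-0.2   0.14  1.08 -0.    1.92  0.04]
side ((572.32958984375, -39.31926727294922), (200.2444305419922, 223.03091430664062), 76.23904418945312)
-0.07 310 0.0502
-0.05 329 0.0503
-0.03 334 0.0503
-0.01 360 0.0503
0 371 0.0504
top ((551.2417602539062, -126.50963592529297), (27.171213150024414, 219.51531982421875), 78.53832244873047)
-0.07 0 nan
-0.05 0 nan
-0.03 49 0.0505
-0.01 65 0.0504
0 66 0.0504
  return _methods._mean(a, axis=axis, dtype=dtype,
  ret = ret.dtype.type(ret / rcount)
```

View pics/side4.png

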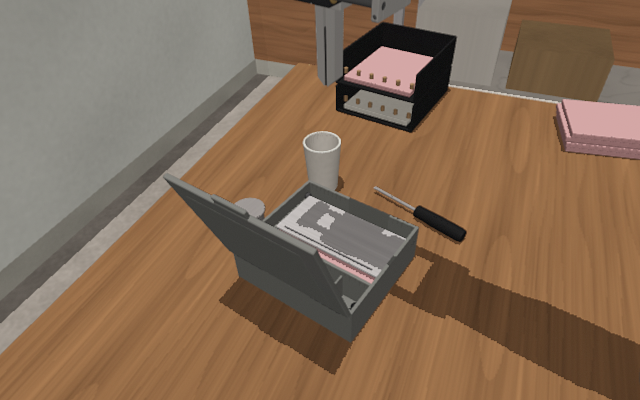

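View pics/top4.png

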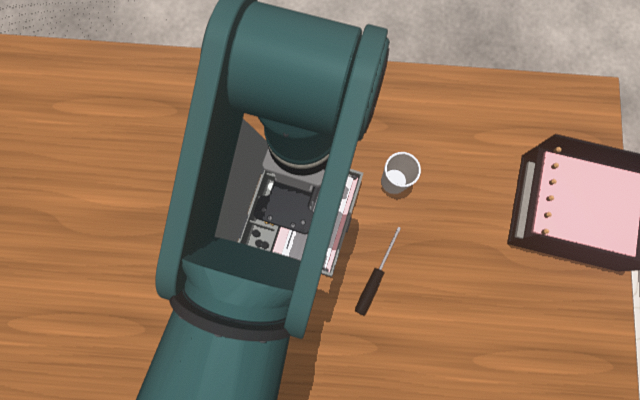

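Side view: the flap lies flat inside the case, with its top at 50.3 mm and its left strip visible around (350,240). The case hasn't moved. Next I go over and behind the lid.

>>> move_arm --increments '[[[0,0.4,0,0,0,0,0],[0,0.8,0,0,0,0,0],[0,1,0,0,0,0,0],[0,1,0,0,0,0,0]]]'

```text
time: 5.65
tool_pos: [0.5919, 0.0443, 0.5179]
ee_rot: [-3.136, -0.0, 1.34]
wrist_force: [1.1, -0.2, 1.0]
width: 0.0005
```

>>> move_arm --increments '[[[0,0.4,0,0,0,0,0],[0,0.8,0,0,0,0,0],[0,1,0,0,0,0,0],[0,1,0,0,0,0,0]]]'

```text
time: 5.98
tool_pos: [0.6152, 0.141, 0.518]
ee_rot: [-3.137, 0.001, 1.339]
wrist_force: [-0.9, -1.7, -0.4]
width: 0.0005
```

>>> move_arm --increments '[[[0,0.3,0,0,0,0,0],[0,0.5,0,0,0,0,0],[0,0.5,0,0,0,0,0],[0,0.5,0,0,0,0,0]]]'

```text
time: 6.32
tool_pos: [0.6265, 0.1859, 0.5197]
ee_rot: [-3.139, 0.003, 1.335]
wrist_force: [0.6, -0.8, -0.5]
width: 0.0008
```

```bash
python3 st.py
python3 - <<'E'
from bench import robot
import cv2
cv2.imwrite("pics/s5.png",robot.snapshot("side")[0][:,:,::-1])
E
```

```text
t 6.32 tip case mm [  1.5 230.  320.5] rot err(tool) [-0.002  0.002 -0.004] F [ 0.6 -0.8 -0.5] w 0.001 q [ 0.2   0.34  0.84 -0.    1.96  0.44]
```

View pics/s5.png

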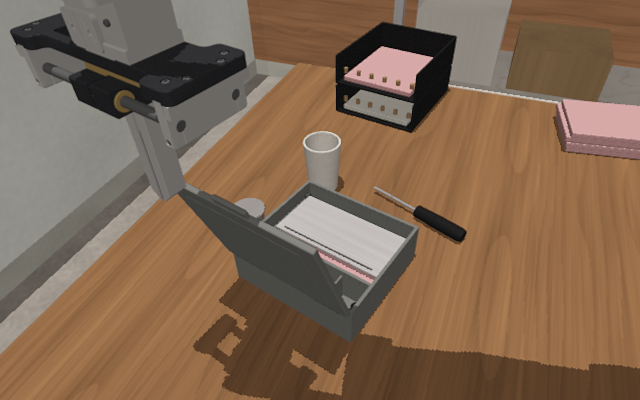

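>>> move_arm --increments '[[[0,0,0,0.3,0,0,0],[0,0,0,0.6,0,0,0],[0,0,0,0.82,0,0,0],[0,0,0,0.82,0,0,0],[0,-0.2,0,0.82,0,0,0],[0,-0.3,0,0.82,0,0,0],[0,-0.3,0,0.82,0,0,0]]]'

```text
time: 6.95
tool_pos: [0.6188, 0.1546, 0.442]
ee_rot: [3.138, -0.0, 1.331]
wrist_force: [-0.1, -0.3, 0.3]
width: 0.0
```

```bash
python3 st.py
python3 - <<'E'
from bench import robot
import cv2
cv2.imwrite("pics/s6.png",robot.snapshot("side")[0][:,:,::-1])
E
```

```text
t 6.95 tip case mm [  2.3 198.2 242.8] rot err(tool) [ 0.002  0.    -0.006] F [-0.1 -0.3  0.3] w 0.0 q [ 0.16  0.28  1.07 -0.    1.79  0.4 ]
```

View pics/s6.png

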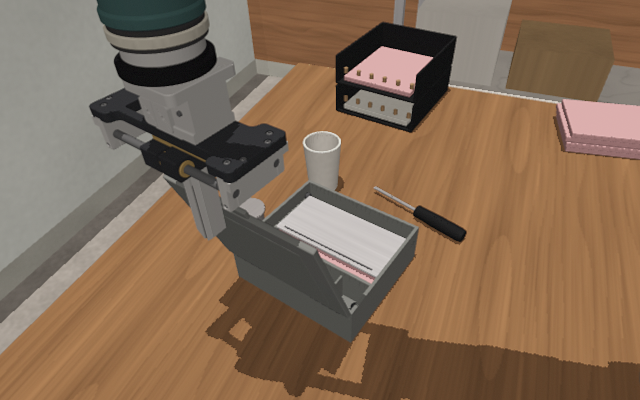

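>>> move_arm --increments '[[[0,-0.1,0,0,0,0,0],[0,-0.2,0,0,0,0,0],[0,-0.3,0,0,0,0,0],[0,-0.4,0,0,0,0,0],[0,-0.5,0,0,0,0,0],[0,-0.6,0,0,0,0,0],[0,-0.7,0,0,0,0,0],[0,-0.8,0,0,0,0,0]]]'

```text
time: 7.67
tool_pos: [0.6, 0.0786, 0.4396]
ee_rot: [-3.141, 0.0, 1.335]
wrist_force: [0.4, 1.8, 1.7]
width: 0.0006
```

```bash
python3 st.py
python3 - <<'E'
from bench import robot
import cv2
cv2.imwrite("pics/s7.png",robot.snapshot("side")[0][:,:,::-1])
E
```

```text
t 7.67 tip case mm [  0.6 119.9 240.4] rot err(tool) [-0.     0.    -0.004] F [0.4 1.8 1.7] w 0.001 q [ 0.04  0.21  1.17 -0.    1.77  0.27]
```

View pics/s7.png

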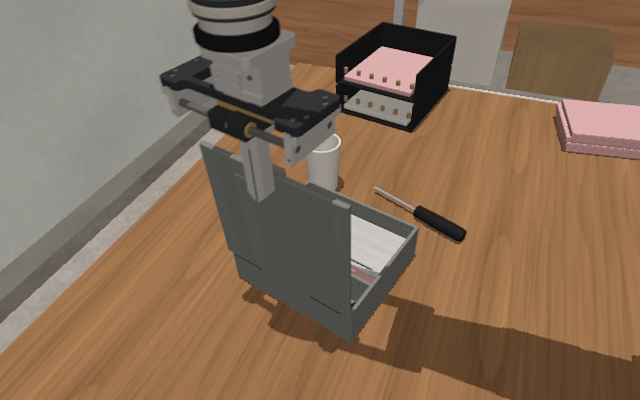

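The lid is now upright, with the tip behind its outer face. Next I follow its arc down.

>>> move_arm --increments '[[[0,-0.15,0,0,0,0,0],[0,-0.29,0,0,0,0,0],[0,-0.4,0,0.02,0,0,0],[0,-0.54,0,0.05,0,0,0],[0,-0.65,0,0.08,0,0,0],[0,-0.78,0,0.13,0,0,0],[0,-0.9,0,0.19,0,0,0],[0,-0.99,0,0.24,0,0,0]]]'

```text
time: 8.38
tool_pos: [0.5768, -0.0184, 0.4152]
ee_rot: [3.141, 0.001, 1.334]
wrist_force: [0.8, 1.7, 1.6]
width: 0.0011
```

```bash
python3 st.py
```

```text
t 8.38 tip case mm [2.00e-01 1.99e+01 2.16e+02] rot err(tool) [ 0.     0.001 -0.005] F [0.8 1.7 1.6] w 0.001 q [-0.13  0.15  1.29 -0.    1.71  0.11]
```

>>> move_arm --increments '[[[0,-0.11,0,0.07,0,0,0],[0,-0.25,0,0.18,0,0,0],[0,-0.37,0,0.3,0,0,0],[0,-0.48,0,0.43,0,0,0],[0,-0.57,0,0.57,0,0,0],[0,-0.65,0,0.72,0,0,0],[0,-0.72,0,0.88,0,0,0],[0,-0.76,0,1,0,0,0]]]'

```text
time: 9.05
tool_pos: [0.5588, -0.092, 0.3139]
ee_rot: [-3.141, 0.002, 1.334]
wrist_force: [0.4, 0.1, 1.9]
width: 0.0003
```

```bash
python3 st.py;  python3 - <<'E'
from bench import robot
import cv2
cv2.imwrite("pics/s8.png",robot.snapshot("side")[0][:,:,::-1])
E
```

```text
t 9.05 tip case mm [ -0.7 -55.9 114.7] rot err(tool) [-0.001  0.001 -0.005] F [0.4 0.1 1.9] w 0.0 q [-0.26  0.16  1.47 -0.    1.51 -0.03]
```

View pics/s8.png

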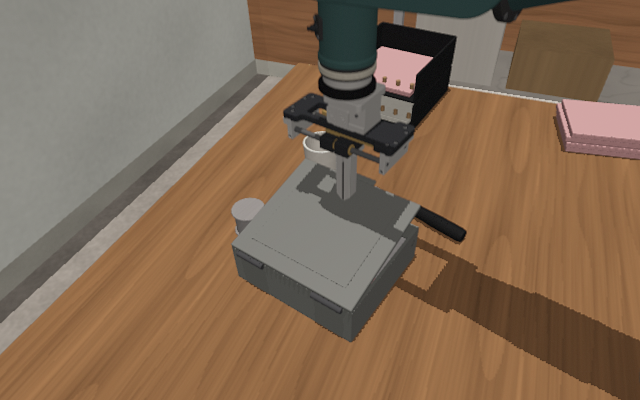

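>>> move_arm --increments '[[[0,-0.02,0,0.1,0,0,0],[0,-0.04,0,0.2,0,0,0],[0,-0.06,0,0.28,0,0,0],[0,-0.06,0,0.33,0,0,0],[0,-0.06,0,0.37,0,0,0],[0,-0.06,0,0.39,0,0,0],[0,-0.06,0,0.4,0,0,0],[0,-0.06,0,0.4,0,0,0]]]'

```text
time: 9.77
tool_pos: [0.5578, -0.0964, 0.2779]
ee_rot: [3.141, 0.001, 1.335]
wrist_force: [-5.4, 0.4, 9.2]
width: 0.0005
```

```bash
python3 st.py
```

```text
t 9.77 tip case mm [ -0.4 -60.3  78.7] rot err(tool) [ 0.     0.001 -0.004] F [-5.4  0.4  9.2] w 0.001 q [-0.27  0.18  1.52 -0.    1.44 -0.04]
```

Tip height is 78.7 mm with 9 N of contact force. I'll press a little more, then lift and check.

>>> move_arm --increments '[[[0,0,0,0.02,0,0,0],[0,0,0,0.03,0,0,0],[0,0,0,0.03,0,0,0],[0,0,0,0.03,0,0,0]]]'

```text
time: 10.1
tool_pos: [0.5577, -0.0963, 0.2777]
ee_rot: [3.14, 0.001, 1.335]
wrist_force: [-9.5, 0.5, 18.6]
width: 0.0002
```

>>> move_arm --increments '[[[0,0,0,-0.1,0,0,0],[0,0,0,-0.4,0,0,0],[0,0,0,-0.8,0,0,0],[0,0,0,-1,0,0,0],[0,0,0,-1,0,0,0]]]'

```text
time: 10.52
tool_pos: [0.5589, -0.0962, 0.3795]
ee_rot: [3.129, 0.0, 1.335]
wrist_force: [-0.2, -0.1, -0.3]
width: 0.0005
```

>>> move_arm --increments '[[[0,-0.4,-0.4,-0.3,0,0,0],[0,-0.7,-0.7,-0.6,0,0,0],[0,-1,-1,-0.9,0,0,0],[0,-1,-1,-0.9,0,0,0],[0,-1,-1,-0.9,0,0,0]]]'

```text
time: 10.93
tool_pos: [0.4344, -0.1719, 0.4676]
ee_rot: [3.134, 0.004, 1.33]
wrist_force: [0.8, -0.2, -0.2]
width: 0.0003
```

>>> move_arm --increments '[[[0,-0.3,-0.3,0,0,0,0],[0,-0.7,-0.7,0,0,0,0],[0,-1,-1,0,0,0,0],[0,-1,-1,0,0,0,0],[0,-1,-1,0,0,0,0]]]'

```text
time: 11.35
tool_pos: [0.3151, -0.2451, 0.4614]
ee_rot: [-3.14, -0.0, 1.33]
wrist_force: [-0.2, 0.2, -0.3]
width: 0.0006
```

```bash
python3 st.py
python3 - <<'E'
from bench import robot
from h import *
for n in ("side","top"):
    f=robot.camera_params(n); im,d=robot.snapshot(n); f["im"]=im;f["d"]=d
    cv2.imwrite(f"pics/{n}9.png",im[:,:,::-1])
    P,r=casepose(f,.0785); print(n,r)
    C=tocase(P,[.572,-.038],-.23)
    for y in (-.09,-.06,-.03,0,.05,.09):
        m=(d>0)&(abs(C[...,0])<.1)&(abs(C[...,1]-y)<.004)&(C[...,2]<.13); print(y,m.sum(),np.median(C[m][:,2]).round(4))
    m=(d>0)&(abs(C[...,2]-.05)<.006)&(abs(C[...,0]-.165)<.045)&(abs(C[...,1])<.05); q=C[m];print("spool",np.median(q,0).round(3))
    m=(d>0)&(abs(C[...,2]-.105)<.006)&(abs(C[...,0]-.13)<.05)&(abs(C[...,1]+.17)<.06); q=C[m];print("tum",q.min(0).round(3),q.max(0).round(3))
E
```

```text
t 11.35 tip case mm [-203.2 -260.2  262.2] rot err(tool) [-0.001 -0.    -0.007] F [-0.2  0.2 -0.3] w 0.001 q [-0.8  -0.26  1.58 -0.    1.82 -0.56]
side ((571.447509765625, -41.75660705566406), (217.93637084960938, 220.6759796142578), 76.9771499633789)
-0.09 392 0.0786
-0.06 395 0.0793
-0.03 435 0.0793
0 461 0.0794
0.05 514 0.0795
0.09 598 0.079
spool [0.165 0.007 0.05 ]
tum [ 0.095 -0.208  0.099] [ 0.168 -0.135  0.107]
top ((570.5167236328125, -43.35528564453125), (216.61001586914062, 219.18142700195312), 76.85936737060547)
-0.09 398 0.0788
-0.06 394 0.0792
-0.03 389 0.0793
0 386 0.0794
0.05 384 0.0792
0.09 377 0.0787
spool [0.166 0.002 0.05 ]
tum [ 0.095 -0.209  0.099] [ 0.166 -0.138  0.11 ]
```

View pics/side9.png

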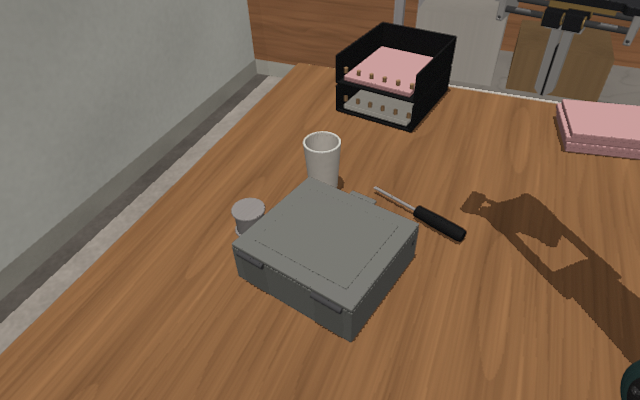

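View pics/top9.png

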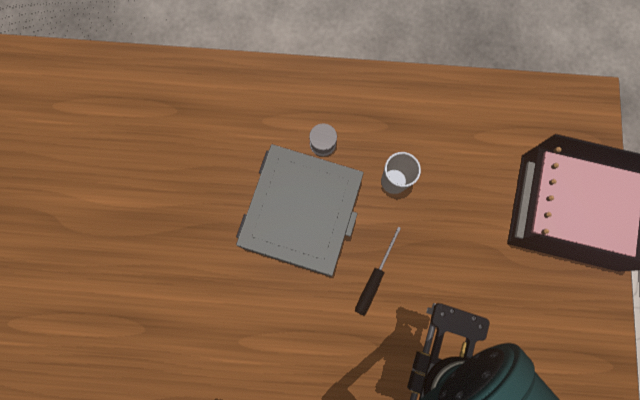

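The lid lies level on the rim in both views. The case corners, spool (323,140), tumbler (400,175) and driver (378,270) are where they started. I'm handing in.

```bash
python3 -c "
from bench import robot
print(robot.close_job())"
```

```text
the job is handed in; nothing more can be done
None
```

I pushed the flap down flat first, then pushed the lid over from behind and pressed it fully shut, all with the closed fingertips. The arm then backed clear, and I handed the job in at about 11.5 s.

- **Flap:** its top measured 50.3 mm above the bench along its whole depth, against 50 mm nominal, before I touched the lid.
- **Lid:** the depth readings were 78.6–78.8 mm at the front edge and 78.7–79.0 mm at the hinge side, against 78.5 mm for shut.
- **Forces:** the highest wrist reading was about 21 N, on the last press on the lid. The readings were taken at the end of each move.
- **Case and bystanders:** the case corners, tumbler, spool and driver showed no visible movement in either camera. The tumbler and spool positions also matched on depth, but I did not measure the driver's position.
- **Checks that disagreed:** with the lid shut, the fitted outline was centred 3–5 mm further forward than the open rim. I put that down to the lid's 12 mm tab being inside the outline. During the flap check the arm hid most of the case from the top camera, so its case fit then was invalid and I relied on the side view.

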